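# Fetch the control pot from behind the reagent bottles

## Task

The small round pot stands behind three tall reagent bottles in the low pale-blue rack. First move all three bottles upright into the steel side tray, then take the pot and stand it in the round holder on top of the mixer; only then put each bottle back upright on the very spot where it stood at the start. Do not topple anything, and leave the square jar, the tip box and the mouse where they are.

Things in the scene. Friction and masses are not known exactly. Their poses are not given: they have to be found in the camera images.
- bottle_wide: Wide round white bottle with a paper band, loose, about 0.2 kg. Body 60 mm in diameter up to 72 mm, then a shoulder; upright round grey ribbed cap 41 mm across from 85 to 112 mm height (the top). Origin: centre of its underside; z up. Which of the three front places each bottle has varies; its place at the start is where it must return.
- bottle_square: Square white bottle with a paper band, loose, about 0.2 kg. Body 50 x 50 mm up to 85 mm, then a shoulder; round grey ribbed cap 37 mm across from 95 to 122 mm height (the top). Origin: centre of its underside; z up, x and y square to its sides.
- bottle_slim: Slim round white bottle with a paper band, loose, about 0.15 kg. Body 44 mm in diameter up to 92 mm, then a shoulder; round grey ribbed cap 31 mm across from 105 to 132 mm height (the top). Origin: centre of its underside; z up.
- pot: The control pot to fetch: small round clear pot, loose, about 50 g, 44 mm tall. Body 38 mm in diameter up to 26 mm, then a round grey ribbed lid 45 mm across from 26 to 44 mm. Origin: centre of its underside; z up. It stands at the left or the right of the back row, the square jar at the other.
- square_jar: Low square clear jar with a flat grey lid, loose, 44 x 44 mm, 42 mm tall, beside the pot in the back row; leave it alone. Origin: centre of its underside.
- rack: Low pale-blue rack fixed to the bench, 190 mm (its x) by 290 mm (its y), floor 5 mm thick, lip 18 mm high and 5 mm thick all round. Origin: centre of its underside, on the bench; x points from the front row (the three bottles, about x = -35 mm and y = -85, 0 and +85 mm) to the back row (pot and jar, about x = +45 mm, y = -45 and +45 mm), z up.
- tray: Steel side tray fixed to the bench to the left or the right of the rack, 280 mm (its x) by 140 mm (its y), floor 5 mm thick, walls 25 mm high and 5 mm thick. Origin: centre of its underside, on the bench; z up. Room for the three bottles in a row along x.
- mixer: Small white bench mixer fixed to the bench on the side opposite the tray, 150 x 150 mm, 62 mm high, with a black panel on its front. On its top, in the middle, a round grey holder for the pot: a flat plate at 70 mm above the bench with a raised lip round it, 58 mm inside and 70 mm outside diameter, the lip's top at 76 mm. Origin: centre of its underside, on the bench, straight below the holder's centre; z up.
- tip_box: White box of pipette tips, loose, 80 x 120 mm, 57 mm tall, beyond the rack; leave it alone. Origin: centre of its underside.
- mouse: Black computer mouse, loose, 100 x 56 mm, 31 mm tall, beyond the rack; leave it alone. Origin: centre of its underside.
There are look-alikes about, which are no part of the job. What is shaped like the pot but turquoise is not meant.

How it is judged:
On the way, in this order (a step that is already met when the one before it is completed fails the run):
1. all three bottles stand upright and released in the side tray, the pot still in the rack (x of bottle_wide in the frame of tray between -0.125 and 0.125 m and y of bottle_wide in the frame of tray between -0.058 and 0.058 m and z of bottle_wide in the frame of tray between 0 and 0.011 m and angle between each of bottle_wide, bottle_square, bottle_slim's own z axis and vertical below 0.1 rad and x of bottle_square in the frame of tray between -0.125 and 0.125 m and y of bottle_square in the frame of tray between -0.058 and 0.058 m and z of bottle_square in the frame of tray between 0 and 0.011 m and x of bottle_slim in the frame of tray between -0.125 and 0.125 m and y of bottle_slim in the frame of tray between -0.058 and 0.058 m and z of bottle_slim in the frame of tray between 0 and 0.011 m and contact force between the fingers and bottle_wide below 0.2 N and contact force between the fingers and bottle_square below 0.2 N and contact force between the fingers and bottle_slim below 0.2 N and distance of pot from where it was at the start of the episode below 0.04 m), for 0.2 s.
2. the pot stands released in the mixer's holder while all three bottles are still in the tray (horizontal distance between pot and mixer below 0.012 m and z of pot in the frame of mixer between 0.066 and 0.074 m and angle between each of pot, bottle_wide, bottle_square, bottle_slim's own z axis and vertical below 0.1 rad and contact force between the fingers and pot below 0.2 N and x of bottle_wide in the frame of tray between -0.125 and 0.125 m and y of bottle_wide in the frame of tray between -0.058 and 0.058 m and z of bottle_wide in the frame of tray between 0 and 0.011 m and x of bottle_square in the frame of tray between -0.125 and 0.125 m and y of bottle_square in the frame of tray between -0.058 and 0.058 m and z of bottle_square in the frame of tray between 0 and 0.011 m and x of bottle_slim in the frame of tray between -0.125 and 0.125 m and y of bottle_slim in the frame of tray between -0.058 and 0.058 m and z of bottle_slim in the frame of tray between 0 and 0.011 m), for 0.2 s.
At the end, for the whole second after the job is handed in: The pot stands upright inside the lip of the mixer's holder (within 12 mm of its centre), each bottle stands upright within 15 mm of where its own base centre was at the start, and all are at rest (horizontal distance between pot and mixer below 0.012 m and z of pot in the frame of mixer between 0.066 and 0.074 m and angle between each of pot, bottle_wide, bottle_square, bottle_slim's own z axis and vertical below 0.1 rad and linear speed of each of pot, bottle_wide, bottle_square, bottle_slim below 0.02 m/s and angular speed of each of pot, bottle_wide, bottle_square, bottle_slim below 0.2 rad/s and distance of each of bottle_wide, bottle_square, bottle_slim from where it was at the start of the episode below 0.015 m); the robot touches nothing.
It fails at once if a bottle or the pot is toppled (tilted more than about 35 degrees) (angle between any of bottle_wide, bottle_square, bottle_slim, pot's own z axis and vertical above 0.6 rad).
It fails at once if the square jar, the tip box or the mouse is shifted more than 20 mm or toppled (distance of any of square_jar, tip_box, mouse from where it was at the start of the episode above 0.02 m or angle between any of square_jar, tip_box, mouse's own z axis and vertical above 0.6 rad).
It also fails if it takes over 136 s, if anything falls off the work surface, if the arm or the gripper's body presses on something with over 40 N, if the wrist force passes 120 N, or if a joint passes its speed limit or range.

## Robot

A 6-joint arm with a two-finger parallel gripper is mounted at the origin on the work surface. World frame = base frame: x ahead of the robot, y to its left, z up, the work surface at z = 0. Lengths are in m, angles in rad, forces in N, time in s.
With the tool pointing down it reaches from about 0.375 to 0.975 m from the base axis. Payload 3.8 kg.
Tool frame: the origin (TCP) lies at the very end of the fingers, on their centre line; the grasp point (between the pads) lies 19 mm behind it; z points along the fingers, y is the direction in which the jaws open and shut (so a half turn about z gives the same grasp; the last joint's range is limited). The gripper opens to 85 mm and grips with 20 to 120 N. Pads are 22 mm wide; open, the fingers measure 114 mm over their backs; the gripper's body (76 mm by 85 mm) begins 54 mm behind the grasp point. The pads swing forward as they close: fully open they stand 13 mm farther back than shut.
Start: joints at [1.213, 0.264, 1.604, -0, 1.274, -0.037], TCP at [0.213, 0.641, 0.231] pointing down, gripper open.
Joint ranges: [-2.63, 2.63], [-0.94, 2.18], [0.31, 2.57], [-1.31, 4.45], [0, 2.66], [-2.55, 2.55]. Speed limits (rad/s): [2.57, 2.57, 3.14, 3.14, 3.14, 3.14].

## Interface

Orientations are given as a rotation vector (axis times angle).
In Python, from workcell import status, read_camera, camera_info, order gives the robot as it stands.
- The arm moves only by the tool move_arm, never from a script. Its argument "deltas" is a list of rows, each a list of 3 entries, a list of its own where there are three numbers: the turn, a rotation vector about the world's x, y, z as a fraction of full scale, then the shift along the world's x, y, z as a fraction of full scale, then the closure, from -1 (fully open) to 1 (shut), so that 0 is half open. A call has 1 to 20 rows; each row is the pose to reach, as a shift and turn from the pose commanded when the call began; what a row does not reach only later rows make up. Full scale, the value 1, is 0.1 m for a shift and pi/2 rad for a turn. A row lasts 1/8 s, in which the tool goes at most 62.5 mm and 10.7 degrees, less where a joint would pass 70% of its speed; a pose out of reach is approached as far as the arm can. A call with a number of a shift or a turn outside -1 to 1 is refused whole. A call with a gripper value outside its range is refused whole. The fingers move at their own pace and stop on an object; "grip_force" is the grip in N (left out, the last holds). Time passes only in rows, so rows that repeat a pose let the fingers close. It gives the time, the measured TCP pose, the force and the opening at its end, in the units of the state.
- status.read_state(): the state, without advancing time (a new reading comes with each control period).
- read_camera(name): name is "scene" or "top"; returns (picture, depth): 420x560x3 uint8, red, green, blue; 420x560 float32, m along the optical axis (not along the pixel's ray), 0 where there is no reading.
- camera_info(name): a dict with "K" (3x3 intrinsics, pixels), "R" (3x3) and "t" (3): a world point X has camera coordinates R X + t. Camera axes: x right, y down, z forward; pixel columns grow to the right and rows downward; lengths in m; the calibration is good to about 2 mm. A picture is of the moment at which its call begins. camera_info takes no time and is no camera call.
- order.finish_job(): hands the job in, once; it reports no verdict.
The state is a dict: "time": time; "q": joint angles; "joint_vel": joint speeds; "joint_torque": joint torques, N m; "tool_pos": TCP position; "tcp_rot": TCP orientation; "wrist_force": force on the tool from outside, world axes, zero at the start; "torque": the same for the moment, N m; "width": opening from 0.0 (shut) to 1.0 (fully open).
Only numpy, scipy, OpenCV 4.12 (cv2) and the standard library are available. Lean on these libraries where they do the work, as an engineer would, in place of code of your own. Each camera call takes 0.05 s, during which the arm holds its last target. There are 200 camera calls.

## Working session

There is one attempt and no reset: what is moved stays moved. The work goes in short steps, Python scripts to look and compute and a tool call to move; the robot and the scene stay as the last step left them, time stands still between calls to the robot, and variables do not carry over. Pictures are saved under pics/ and viewed, about 12 in all and at most 16, crops included, and the job is handed in when it is done.

Besides the shell and the picture viewer there is one more tool, called after "Request:" as a command line: name --argument value ..., lists and objects as JSON in quotes. move_arm: Moves the arm, as the interface text tells. Its arguments: {"type":"object","properties":{"deltas":{"type":"array","items":{"type":"array"}},"grip_force":{"type":"number"}},"required":["deltas"]}

```bash
mkdir -p pics
cat > h.py <<'E'
import numpy as np, cv2
from workcell import status, read_camera, camera_info, order
def snap(name,fn=None):
    p,d=read_camera(name)
    np.savez(f'{name}.npz',p=p,d=d)
    if fn: cv2.imwrite('pics/'+fn,p[:,:,::-1])
    return p,d
def cloud(name,d):
    c=camera_info(name);K,R,t=map(np.array,(c['K'],c['R'],c['t']))
    v,u=np.mgrid[:d.shape[0],:d.shape[1]]
    X=np.stack([(u-K[0,2])/K[0,0]*d,(v-K[1,2])/K[1,1]*d,d],-1)
    W=(X-t)@R
    W[d==0]=np.nan
    return W
E
python3 - <<'E'
from h import *
a,_=snap('top','top1.png'); b,_=snap('scene','scene1.png')
s=status.read_state(); print(s['time'],s['tool_pos'],s['tcp_rot'],s['width'])
for n in('top','scene'):
    c=camera_info(n); R=np.array(c['R']);print(n,-R.T@np.array(c['t']),c['K'][0],R[2])
E
```

```text
0.1 [0.21263298 0.63992905 0.2300608 ] [-0.50172099 -3.10088038  0.00318736] 0.9972790579089961
top [0.50155133 0.00252072 1.08856167] [468.40515378   0.         279.51458234] [ 0.08018145 -0.00724896 -0.99675393]
scene [1.24988698 0.42044817 0.60588319] [470.71083981   0.         288.75992961] [-0.68623107 -0.44213715 -0.5775826 ]
```

View pics/top1.png

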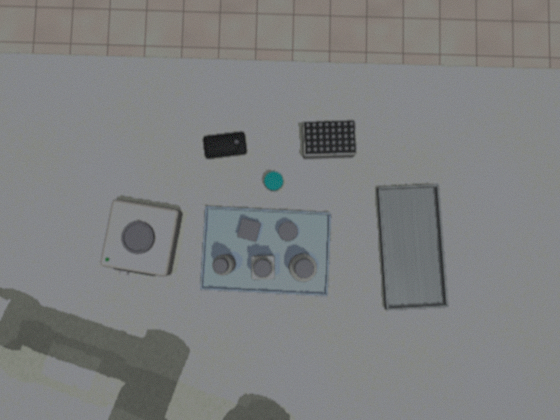

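View pics/scene1.png

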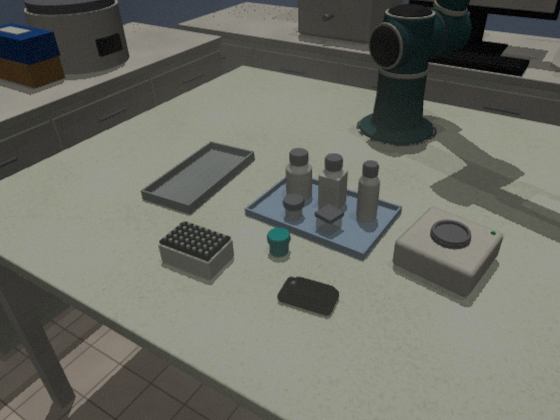

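The top view shows the slim bottle at (223,265), square at (262,267) and wide at (303,267). The mixer is on the left (139,237) and the tray on the right (411,247). There are two pot candidates. The grey-lidded round one in the rack's back row at (288,230) fits the description. The turquoise one at (273,181), outside the rack, is the look-alike. The square jar is at (249,229).

```bash
cat > m.py <<'E'
from h import *
def rim(W,m):
    P=W[m]; xy=P[:,:2].astype(np.float32); (c,r)=cv2.minEnclosingCircle(xy); return np.round([*c,r,np.median(P[:,2]),*np.median(xy,0),len(P)],4)
E
python3 - <<'E'
from m import *
f=np.load('top.npz');p,d=f['p'],f['d'];W=cloud('top',d)
v,u=np.mgrid[:420,:560]
def near(c,r,lo,hi):return (np.hypot(u-c[0],v-c[1])<r)&(W[...,2]>lo)&(W[...,2]<hi)
for n,c,h in(('slim',(223,265),.137),('sq',(262,267),.127),('wide',(303,267),.117),('pot',(288,230),.049),('jar',(249,229),.047)):
    print(n,rim(W,near(c,22,h-.007,h+.007)))
print('holder',rim(W,near((139,237),25,.0725,.08)))
print('plate',rim(W,near((139,237),14,.06,.08)))
for n,c,r,lo,hi in(('mixer',(141,238),65,.055,.07),('tray',(411,247),85,.015,.035),('rack',(265,250),85,.012,.024),('tip',(330,139),40,.045,.07),('mouse',(225,145),35,.01,.04)):
    m=near(c,r,lo,hi); x=W[m][:,:2].astype(np.float32)
    print(n,len(x),[np.round(np.array(a),4) for a in cv2.minAreaRect(x)])
m=near((262,267),25,.07,.098);x=W[m][:,:2].astype(np.float32);print('sqbody',len(x),cv2.minAreaRect(x))
cv2.imwrite('pics/crop1.png',cv2.resize(p[195:305,190:345,::-1],None,fx=5,fy=5,interpolation=cv2.INTER_CUBIC))
E
```

```text
slim [4.612e-01 1.127e-01 1.590e-02 1.367e-01 4.613e-01 1.127e-01 1.850e+02]
sq [4.582e-01 2.740e-02 1.920e-02 1.268e-01 4.575e-01 2.800e-02 2.480e+02]
wide [ 4.594e-01 -5.820e-02  2.130e-02  1.169e-01  4.590e-01 -5.820e-02
  2.990e+02]
pot [ 5.378e-01 -2.420e-02  2.270e-02  4.910e-02  5.383e-01 -2.360e-02
  3.110e+02]
jar [5.386e-01 6.260e-02 2.990e-02 4.720e-02 5.385e-01 6.220e-02 3.910e+02]
holder [5.144e-01 3.004e-01 3.560e-02 7.500e-02 5.150e-01 3.018e-01 2.990e+02]
plate [5.139e-01 2.966e-01 3.130e-02 7.030e-02 5.138e-01 2.975e-01 6.050e+02]
mixer 4025 [array([0.5145, 0.3007]), array([0.1495, 0.1497]), np.float64(82.0974)]
tray 1187 [array([ 0.5071, -0.2478]), array([0.2803, 0.2666]), np.float64(4.3685)]
rack 977 [array([0.4932, 0.0238]), array([0.29  , 0.1902]), np.float64(88.5895)]
tip 1691 [array([ 0.7516, -0.1126]), array([0.078 , 0.1179]), np.float64(3.3769)]
mouse 1006 [array([0.7353, 0.1272]), array([0.0562, 0.1002]), np.float64(8.728)]
sqbody 309 ((0.4584486782550812, 0.028030281886458397), (0.04869214817881584, 0.04902356490492821), 1.6819510459899902)
```

View pics/crop1.png

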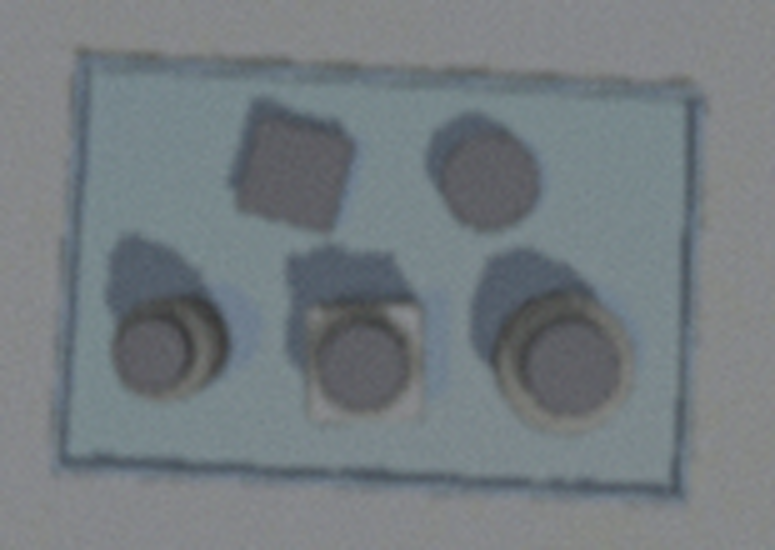

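The crop confirms it: a round grey lid at crop (490,180) is the pot, and the jar at (295,170) is square. Next I get the tray pose and the moves needed.

Run:
```python
from m import *
W=cloud('top',np.load('top.npz')['d'])
m=(W[...,1]<-.15)&(W[...,1]>-.34)&(W[...,0]>.3)&(W[...,0]<.7)&(W[...,2]>.015)&(W[...,2]<.035)
x=W[m][:,:2].astype(np.float32);print(len(x),cv2.minAreaRect(x))
print(status.read_state()['tcp_rot'])
```

```text
599 ((0.5107470154762268, -0.29240405559539795), (0.28145524859428406, 0.11065167188644409), 3.4315974712371826)
[-0.50172099 -3.10088038  0.00318736]
```

Request:
move_arm --deltas '[[[0, 0, -0.1], [0.2, -0.3, 0], -0.4], [[0, 0, -0.2], [0.4, -0.6, 0], -0.4], [[0, 0, -0.3], [0.6, -0.9, 0], -0.4], [[0, 0, -0.4], [0.8, -1, 0], -0.4], [[0, 0, -0.5], [1, -1, 0], -0.4], [[0, 0, -0.6], [1, -1, 0], -0.4], [[0, 0, -0.7], [1, -1, 0], -0.4], [[0, 0, -0.796], [1, -1, 0], -0.4], [[0, 0, -0.796], [1, -1, 0], -0.4]]' --grip_force 40

```text
time: 1.23
tool_pos: [0.3127, 0.5402, 0.2306]
tcp_rot: [2.22, 2.223, -0.002]
wrist_force: [0.2, 0.2, -0.8]
width: 0.7
```

Run:
```python
from m import *
W=cloud('top',np.load('top.npz')['d'])
m=(W[...,1]<-.2)&(W[...,1]>-.42)&(W[...,0]>.3)&(W[...,0]<.7)&(W[...,2]>.015)&(W[...,2]<.035)
x=W[m][:,:2].astype(np.float32);print(len(x),cv2.minAreaRect(x))
```

```text
1107 ((0.5118556618690491, -0.3097872734069824), (0.28031066060066223, 0.14217279851436615), 4.368476867675781)
```

Request:
move_arm --deltas '[[[0, 0, 0], [0.5, -0.5, 0], -0.4], [[0, 0, 0], [1, -1, 0], -0.4]]'

```text
time: 1.48
tool_pos: [0.4015, 0.4517, 0.231]
tcp_rot: [2.215, 2.228, -0.0]
wrist_force: [1.4, 0.8, 0.4]
width: 0.701
```

Request:
move_arm --deltas '[[[0, 0, 0], [0.25, -0.5, 0], -0.4], [[0, 0, 0], [0.46, -1, 0], -0.4]]'

```text
time: 1.72
tool_pos: [0.4481, 0.3505, 0.231]
tcp_rot: [2.218, 2.224, -0.0]
wrist_force: [1.2, 0.7, 0.1]
width: 0.695
```

Request:
move_arm --deltas '[[[0, 0, 0], [0, -0.5, 0], -0.4], [[0, 0, 0], [0, -1, 0], -0.4]]'

```text
time: 1.98
tool_pos: [0.4472, 0.2504, 0.231]
tcp_rot: [2.218, 2.224, -0.001]
wrist_force: [-0.3, -1.1, 0.4]
width: 0.697
```

Request:
move_arm --deltas '[[[0, 0, 0], [0, -0.5, 0], -0.4], [[0, 0, 0], [0, -1, 0], -0.4]]'

```text
time: 2.22
tool_pos: [0.4469, 0.1506, 0.2312]
tcp_rot: [2.218, 2.225, 0.0]
wrist_force: [0.8, -0.1, -0.0]
width: 0.701
```

Request:
move_arm --deltas '[[[0, 0, 0], [0, -0.5, 0], -0.4], [[0, 0, 0], [0, -1, 0], -0.4]]'

```text
time: 2.48
tool_pos: [0.4469, 0.0507, 0.2313]
tcp_rot: [2.218, 2.225, 0.0]
wrist_force: [1.4, 0.5, 0.1]
width: 0.697
```

Request:
move_arm --deltas '[[[0, 0, 0], [0, -0.5, 0], -0.4], [[0, 0, 0], [0, -0.98, 0], -0.4], [[0, 0, 0], [0, -0.98, -0.3], -0.4], [[0, 0, 0], [0, -0.98, -0.6], -0.4], [[0, 0, 0], [0, -0.98, -0.85], -0.4], [[0, 0, 0], [0, -0.98, -0.85], -0.4]]'

```text
time: 3.22
tool_pos: [0.445, -0.0455, 0.1441]
tcp_rot: [-2.216, -2.22, 0.005]
wrist_force: [-0.3, 0.9, 0.8]
width: 0.7
```

Request:
move_arm --deltas '[[[0, 0, 0], [0.14, -0.13, 0], -0.4], [[0, 0, 0], [0.14, -0.13, 0], -0.4], [[0, 0, 0], [0.14, -0.13, -0.2], -0.4], [[0, 0, 0], [0.14, -0.13, -0.4], -0.4], [[0, 0, 0], [0.14, -0.13, -0.53], -0.4], [[0, 0, 0], [0.14, -0.13, -0.53], -0.4], [[0, 0, 0], [0.14, -0.13, -0.53], 0.0], [[0, 0, 0], [0.14, -0.13, -0.53], 0.4], [[0, 0, 0], [0.14, -0.13, -0.53], 0.4], [[0, 0, 0], [0.14, -0.13, -0.53], 0.4], [[0, 0, 0], [0.14, -0.13, -0.53], 0.4]]' --grip_force 40

```text
time: 4.6
tool_pos: [0.4619, -0.059, 0.0944]
tcp_rot: [2.221, 2.22, 0.001]
wrist_force: [-2.3, -0.4, 6.3]
width: 0.458
```

Request:
move_arm --deltas '[[[0, 0, 0], [0, 0, 0.1], 0.6], [[0, 0, 0], [0, 0, 0.3], 0.6], [[0, 0, 0], [0, 0, 0.5], 0.6], [[0, 0, 0], [0, 0, 0.7], 0.6], [[0, 0, 0], [0, 0, 0.8], 0.6], [[0, 0, 0], [0, 0, 0.8], 0.6]]'

```text
time: 5.35
tool_pos: [0.4617, -0.0589, 0.1739]
tcp_rot: [2.221, 2.22, 0.001]
wrist_force: [0.8, 0.7, -3.0]
width: 0.453
```

Request:
move_arm --deltas '[[[0, 0, 0], [0.1, -0.15, 0], 0.6], [[0, 0, 0], [0.25, -0.4, 0], 0.6], [[0, 0, 0], [0.4, -0.7, 0], 0.6], [[0, 0, 0], [0.55, -1, 0], 0.6]]'

```text
time: 5.85
tool_pos: [0.5165, -0.1606, 0.1719]
tcp_rot: [-2.221, -2.22, 0.001]
wrist_force: [0.4, -0.5, -2.8]
width: 0.454
```

Request:
move_arm --deltas '[[[0, 0, 0], [0.15, -0.3, 0], 0.6], [[0, 0, 0], [0.3, -0.6, 0], 0.6], [[0, 0, 0], [0.45, -0.85, 0], 0.6], [[0, 0, 0], [0.55, -1, 0], 0.6]]'

```text
time: 6.35
tool_pos: [0.5714, -0.2609, 0.1716]
tcp_rot: [-2.222, -2.218, 0.001]
wrist_force: [-0.4, -0.1, -1.8]
width: 0.45
```

Request:
move_arm --deltas '[[[0, 0, 0], [0.1, -0.2, 0], 0.6], [[0, 0, 0], [0.2, -0.36, 0], 0.6], [[0, 0, 0], [0.25, -0.44, 0], 0.6], [[0, 0, 0], [0.25, -0.44, 0], 0.6], [[0, 0, 0], [0.25, -0.44, 0], 0.6]]'

```text
time: 6.98
tool_pos: [0.5959, -0.3021, 0.1731]
tcp_rot: [-2.221, -2.221, -0.0]
wrist_force: [0.3, 0.9, -2.6]
width: 0.456
```

Good tracking. I lower to the pick height minus a hair (floor is the same 5 mm), release partly, and retreat.

Request:
move_arm --deltas '[[[0, 0, 0], [0, 0, -0.25], 0.6], [[0, 0, 0], [0, 0, -0.5], 0.6], [[0, 0, 0], [0, 0, -0.65], 0.6], [[0, 0, 0], [0, 0, -0.72], 0.6], [[0, 0, 0], [0, 0, -0.77], 0.6], [[0, 0, 0], [0, 0, -0.79], 0.6], [[0, 0, 0], [0, 0, -0.79], 0.6], [[0, 0, 0], [0, 0, -0.79], 0.6]]'

```text
time: 7.98
tool_pos: [0.5966, -0.3031, 0.0949]
tcp_rot: [2.221, 2.22, 0.0]
wrist_force: [-0.2, 0.7, -1.8]
width: 0.45
```

Run:
```python
from m import *
p,d=snap('scene'); 
cv2.imwrite('pics/s2.png',cv2.resize(p[90:260,120:460,::-1],None,fx=2.2,fy=2.2))
```

```text
(no output)
```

View pics/s2.png

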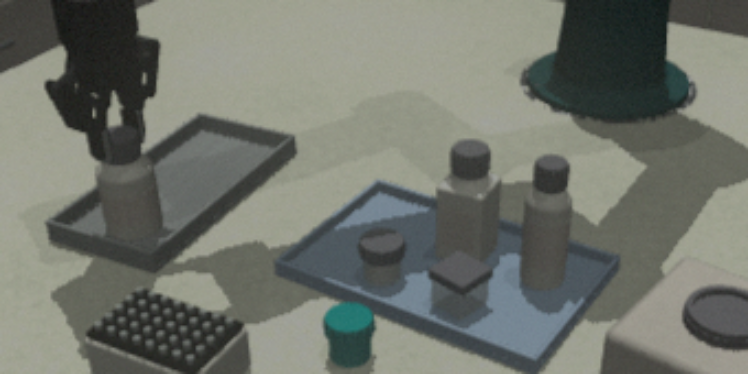

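The picture shows the wide bottle upright in the tray's far half at (130,200), apparently still a hair above the floor. I lower 2 mm, release and go to the square bottle.

Request:
move_arm --deltas '[[[0, 0, 0], [0, 0, -0.01], 0.6], [[0, 0, 0], [0, 0, -0.02], 0.6], [[0, 0, 0], [0, 0, -0.03], 0.6], [[0, 0, 0], [0, 0, -0.03], 0.2], [[0, 0, 0], [0, 0, -0.03], 0.0], [[0, 0, 0], [0, 0, -0.03], -0.4], [[0, 0, 0], [0, 0, -0.02], -0.4], [[0, 0, 0], [0, 0, -0.02], -0.4], [[0, 0, 0], [0, 0, 0.1], -0.4], [[0, 0, 0], [0, 0, 0.3], -0.4], [[0, 0, 0], [0, 0, 0.6], -0.4], [[0, 0, 0], [0, 0, 0.9], -0.4]]'

```text
time: 9.52
tool_pos: [0.5967, -0.3031, 0.187]
tcp_rot: [2.221, 2.22, 0.001]
wrist_force: [1.0, -0.5, -0.4]
width: 0.701
```

Request:
move_arm --deltas '[[[0, 0, 0], [-0.2, 0.4, 0], -0.4], [[0, 0, 0], [-0.45, 0.8, 0], -0.4], [[0, 0, 0], [-0.5, 1, 0], -0.4]]'

```text
time: 9.9
tool_pos: [0.5455, -0.2015, 0.1861]
tcp_rot: [2.22, 2.221, 0.001]
wrist_force: [-0.6, 0.4, -0.3]
width: 0.7
```

Request:
move_arm --deltas '[[[0, 0, 0], [-0.2, 0.4, 0], -0.4], [[0, 0, 0], [-0.45, 0.8, 0], -0.4], [[0, 0, 0], [-0.5, 1, 0], -0.4]]'

```text
time: 10.28
tool_pos: [0.496, -0.1016, 0.1854]
tcp_rot: [2.22, 2.221, 0.001]
wrist_force: [1.1, -0.1, -0.4]
width: 0.701
```

Request:
move_arm --deltas '[[[0, 0, 0], [-0.2, 0.5, 0], -0.4], [[0, 0, 0], [-0.38, 1, 0], -0.4], [[0, 0, 0], [-0.38, 1, 0], -0.4]]'

```text
time: 10.65
tool_pos: [0.4586, -0.0006, 0.1852]
tcp_rot: [2.216, 2.225, 0.002]
wrist_force: [0.3, -0.3, 0.5]
width: 0.7
```

Request:
move_arm --deltas '[[[0, 0, 0], [0, 0.15, 0], -0.4], [[0, 0, 0], [0, 0.28, 0], -0.4], [[0, 0, 0], [0, 0.28, -0.2], -0.4], [[0, 0, 0], [0, 0.28, -0.45], -0.4], [[0, 0, 0], [0, 0.28, -0.7], -0.4], [[0, 0, 0], [0, 0.28, -0.81], -0.4], [[0, 0, 0], [0, 0.28, -0.81], -0.4], [[0, 0, 0], [0, 0.28, -0.81], 0.0], [[0, 0, 0], [0, 0.28, -0.81], 0.3], [[0, 0, 0], [0, 0.28, -0.81], 0.6], [[0, 0, 0], [0, 0.28, -0.81], 0.6], [[0, 0, 0], [0, 0.28, -0.81], 0.6], [[0, 0, 0], [0, 0.28, -0.81], 0.6]]'

```text
time: 12.28
tool_pos: [0.4595, 0.0251, 0.1046]
tcp_rot: [2.22, 2.22, 0.003]
wrist_force: [0.3, 0.6, 5.3]
width: 0.405
```

Run:
```python
from m import *
s=status.read_state();print(s['tool_pos'],s['wrist_force'],s['width'])
```

```text
[0.45947474 0.0251497  0.1046487 ] [0.32314294 0.64767617 5.29853782] 0.40503115353692937
```

Request:
move_arm --deltas '[[[0, 0, 0], [0, 0, 0.1], 0.7], [[0, 0, 0], [0, 0, 0.3], 0.7], [[0, 0, 0], [0, 0, 0.5], 0.7], [[0, 0, 0], [0, 0, 0.7], 0.7], [[0, 0, 0], [0, -0.15, 0.8], 0.7], [[0, 0, 0], [0, -0.4, 0.8], 0.7], [[0, 0, 0], [0.1, -0.7, 0.8], 0.7], [[0, 0, 0], [0.1, -1, 0.8], 0.7]]'

```text
time: 13.28
tool_pos: [0.4679, -0.0765, 0.1828]
tcp_rot: [-2.221, -2.221, 0.001]
wrist_force: [-0.3, -0.3, -2.5]
width: 0.407
```

Request:
move_arm --deltas '[[[0, 0, 0], [0.05, -0.3, 0], 0.7], [[0, 0, 0], [0.1, -0.6, 0], 0.7], [[0, 0, 0], [0.15, -0.8, 0], 0.7], [[0, 0, 0], [0.2, -1, 0], 0.7]]'

```text
time: 13.78
tool_pos: [0.4879, -0.1759, 0.1828]
tcp_rot: [-2.222, -2.22, 0.0]
wrist_force: [0.7, 1.1, -2.4]
width: 0.405
```

Request:
move_arm --deltas '[[[0, 0, 0], [0.05, -0.3, 0], 0.7], [[0, 0, 0], [0.1, -0.6, 0], 0.7], [[0, 0, 0], [0.15, -0.8, 0], 0.7], [[0, 0, 0], [0.2, -1, 0], 0.7]]'

```text
time: 14.28
tool_pos: [0.5084, -0.2756, 0.183]
tcp_rot: [-2.221, -2.221, -0.0]
wrist_force: [-0.1, 0.4, -2.2]
width: 0.409
```

Request:
move_arm --deltas '[[[0, 0, 0], [0.02, -0.2, 0], 0.7], [[0, 0, 0], [0.02, -0.35, 0], 0.7], [[0, 0, 0], [0.02, -0.35, 0], 0.7], [[0, 0, 0], [0.02, -0.35, -0.25], 0.7], [[0, 0, 0], [0.02, -0.35, -0.5], 0.7], [[0, 0, 0], [0.02, -0.35, -0.65], 0.7], [[0, 0, 0], [0.02, -0.35, -0.72], 0.7], [[0, 0, 0], [0.02, -0.35, -0.77], 0.7], [[0, 0, 0], [0.02, -0.35, -0.79], 0.7], [[0, 0, 0], [0.02, -0.35, -0.79], 0.7]]'

```text
time: 15.52
tool_pos: [0.5107, -0.3102, 0.1049]
tcp_rot: [2.221, 2.22, 0.0]
wrist_force: [0.5, 0.5, -2.6]
width: 0.404
```

Request:
move_arm --deltas '[[[0, 0, 0], [0, 0, -0.01], 0.7], [[0, 0, 0], [0, 0, -0.02], 0.7], [[0, 0, 0], [0, 0, -0.03], 0.7], [[0, 0, 0], [0, 0, -0.03], 0.3], [[0, 0, 0], [0, 0, -0.03], 0.1], [[0, 0, 0], [0, 0, -0.03], -0.3], [[0, 0, 0], [0, 0, -0.02], -0.3], [[0, 0, 0], [0, 0, -0.02], -0.3], [[0, 0, 0], [0, 0, 0.1], -0.3], [[0, 0, 0], [0, 0, 0.3], -0.3], [[0, 0, 0], [0, 0, 0.6], -0.3], [[0, 0, 0], [0, 0, 0.9], -0.3]]'

```text
time: 17.02
tool_pos: [0.5106, -0.3101, 0.197]
tcp_rot: [2.221, 2.22, 0.001]
wrist_force: [1.3, -0.1, -0.1]
width: 0.648
```

Request:
move_arm --deltas '[[[0, 0, 0], [-0.2, 0.4, 0], -0.3], [[0, 0, 0], [-0.3, 0.8, 0], -0.3], [[0, 0, 0], [-0.4, 1, 0], -0.3]]'

```text
time: 17.4
tool_pos: [0.4702, -0.2087, 0.196]
tcp_rot: [2.219, 2.221, 0.001]
wrist_force: [0.1, 0.0, -0.8]
width: 0.649
```

Request:
move_arm --deltas '[[[0, 0, 0], [0, 0.5, 0], -0.3], [[0, 0, 0], [-0.1, 1, 0], -0.3], [[0, 0, 0], [-0.1, 1, 0], -0.3]]'

```text
time: 17.77
tool_pos: [0.4599, -0.1077, 0.1951]
tcp_rot: [2.217, 2.225, 0.001]
wrist_force: [-0.8, -0.4, -0.1]
width: 0.648
```

Request:
move_arm --deltas '[[[0, 0, 0], [0, 0.5, 0], -0.3], [[0, 0, 0], [0, 1, 0], -0.3], [[0, 0, 0], [0, 1, 0], -0.3]]'

```text
time: 18.15
tool_pos: [0.4609, -0.0084, 0.1951]
tcp_rot: [2.217, 2.224, 0.002]
wrist_force: [0.2, -0.2, 0.5]
width: 0.648
```

Request:
move_arm --deltas '[[[0, 0, 0], [0, 0.5, 0], -0.3], [[0, 0, 0], [0, 1, 0], -0.3], [[0, 0, 0], [0, 1, 0], -0.3], [[0, 0, 0], [0, 1, 0], -0.3]]'

```text
time: 18.65
tool_pos: [0.4609, 0.0888, 0.1945]
tcp_rot: [2.221, 2.22, -0.001]
wrist_force: [0.1, 0.3, -0.0]
width: 0.648
```

Request:
move_arm --deltas '[[[0, 0, 0], [0, 0.15, 0], -0.3], [[0, 0, 0], [0, 0.24, 0], -0.3], [[0, 0, 0], [0, 0.24, -0.2], -0.3], [[0, 0, 0], [0, 0.24, -0.45], -0.3], [[0, 0, 0], [0, 0.24, -0.7], -0.3], [[0, 0, 0], [0, 0.24, -0.8], -0.3], [[0, 0, 0], [0, 0.24, -0.8], -0.3], [[0, 0, 0], [0, 0.24, -0.8], 0.0], [[0, 0, 0], [0, 0.24, -0.8], 0.4], [[0, 0, 0], [0, 0.24, -0.8], 0.7], [[0, 0, 0], [0, 0.24, -0.8], 0.7], [[0, 0, 0], [0, 0.24, -0.8], 0.7], [[0, 0, 0], [0, 0.24, -0.8], 0.7]]'

```text
time: 20.27
tool_pos: [0.4615, 0.1144, 0.1156]
tcp_rot: [2.221, 2.22, 0.004]
wrist_force: [0.6, -0.0, 6.2]
width: 0.33
```

Request:
move_arm --deltas '[[[0, 0, 0], [0, 0, 0.1], 0.8], [[0, 0, 0], [0, 0, 0.3], 0.8], [[0, 0, 0], [0, 0, 0.5], 0.8], [[0, 0, 0], [0, 0, 0.7], 0.8], [[0, 0, 0], [0, -0.15, 0.8], 0.8], [[0, 0, 0], [-0.1, -0.4, 0.8], 0.8], [[0, 0, 0], [-0.1, -0.7, 0.8], 0.8], [[0, 0, 0], [-0.2, -1, 0.8], 0.8]]'

```text
time: 21.28
tool_pos: [0.4395, 0.0125, 0.1937]
tcp_rot: [-2.221, -2.221, 0.002]
wrist_force: [-0.7, -0.8, -1.8]
width: 0.336
```

Request:
move_arm --deltas '[[[0, 0, 0], [0, -0.3, 0], 0.8], [[0, 0, 0], [0, -0.6, 0], 0.8], [[0, 0, 0], [0, -0.8, 0], 0.8], [[0, 0, 0], [-0.1, -1, 0], 0.8]]'

```text
time: 21.78
tool_pos: [0.4293, -0.0874, 0.1936]
tcp_rot: [-2.222, -2.22, 0.002]
wrist_force: [-0.4, -0.1, -2.6]
width: 0.335
```

Request:
move_arm --deltas '[[[0, 0, 0], [0, -0.3, 0], 0.8], [[0, 0, 0], [0, -0.6, 0], 0.8], [[0, 0, 0], [0, -0.8, 0], 0.8], [[0, 0, 0], [-0.05, -1, 0], 0.8]]'

```text
time: 22.28
tool_pos: [0.424, -0.1871, 0.1935]
tcp_rot: [-2.221, -2.219, 0.001]
wrist_force: [1.5, 0.1, -1.9]
width: 0.331
```

Request:
move_arm --deltas '[[[0, 0, 0], [0, -0.3, 0], 0.8], [[0, 0, 0], [0, -0.6, 0], 0.8], [[0, 0, 0], [0, -0.8, 0], 0.8], [[0, 0, 0], [0, -1, 0], 0.8]]'

```text
time: 22.78
tool_pos: [0.4245, -0.2867, 0.1938]
tcp_rot: [-2.221, -2.22, 0.0]
wrist_force: [0.8, 0.3, -1.8]
width: 0.334
```

Request:
move_arm --deltas '[[[0, 0, 0], [0, -0.2, 0], 0.8], [[0, 0, 0], [0, -0.31, 0], 0.8], [[0, 0, 0], [0, -0.31, 0], 0.8], [[0, 0, 0], [0, -0.31, -0.25], 0.8], [[0, 0, 0], [0, -0.31, -0.5], 0.8], [[0, 0, 0], [0, -0.31, -0.65], 0.8], [[0, 0, 0], [0, -0.31, -0.72], 0.8], [[0, 0, 0], [0, -0.31, -0.77], 0.8], [[0, 0, 0], [0, -0.31, -0.79], 0.8], [[0, 0, 0], [0, -0.31, -0.79], 0.8]]'

```text
time: 24.02
tool_pos: [0.4257, -0.3172, 0.1159]
tcp_rot: [2.221, 2.22, 0.0]
wrist_force: [-0.2, -0.1, -1.7]
width: 0.332
```

Request:
move_arm --deltas '[[[0, 0, 0], [0, 0, -0.01], 0.8], [[0, 0, 0], [0, 0, -0.02], 0.8], [[0, 0, 0], [0, 0, -0.03], 0.8], [[0, 0, 0], [0, 0, -0.03], 0.4], [[0, 0, 0], [0, 0, -0.03], 0.2], [[0, 0, 0], [0, 0, -0.03], -0.2], [[0, 0, 0], [0, 0, -0.02], -0.2], [[0, 0, 0], [0, 0, -0.02], -0.2], [[0, 0, 0], [0, 0, 0.1], -0.2], [[0, 0, 0], [0, 0, 0.3], -0.2], [[0, 0, 0], [0, 0, 0.6], -0.2], [[0, 0, 0], [0, 0, 0.8], -0.2]]'

```text
time: 25.52
tool_pos: [0.4259, -0.3174, 0.1977]
tcp_rot: [2.22, 2.219, 0.0]
wrist_force: [0.8, 0.1, -1.0]
width: 0.599
```

Request:
move_arm --deltas '[[[0, 0, 0], [0, 0.4, 0], -0.4], [[0, 0, 0], [0.1, 0.8, 0], -0.4], [[0, 0, 0], [0.2, 1, 0], -0.4]]'

```text
time: 25.9
tool_pos: [0.4454, -0.2154, 0.1963]
tcp_rot: [2.22, 2.221, 0.001]
wrist_force: [-0.8, 0.1, 1.3]
width: 0.697
```

Request:
move_arm --deltas '[[[0, 0, 0], [0.3, 0.5, 0], -0.4], [[0, 0, 0], [0.6, 1, 0], -0.4], [[0, 0, 0], [0.6, 1, 0], -0.4]]'

```text
time: 26.28
tool_pos: [0.5071, -0.1138, 0.1963]
tcp_rot: [2.215, 2.226, 0.003]
wrist_force: [0.6, -0.3, 0.4]
width: 0.701
```

Request:
move_arm --deltas '[[[0, 0, 0], [0.2, 0.5, 0], -0.4], [[0, 0, 0], [0.3, 0.9, 0], -0.4], [[0, 0, 0], [0.33, 0.93, -0.3], -0.4], [[0, 0, 0], [0.33, 0.93, -0.6], -0.4], [[0, 0, 0], [0.33, 0.93, -0.9], -0.4], [[0, 0, 0], [0.33, 0.93, -0.9], -0.4]]'

```text
time: 27.02
tool_pos: [0.5356, -0.0245, 0.1031]
tcp_rot: [-2.22, -2.217, 0.006]
wrist_force: [-0.1, -0.4, 1.1]
width: 0.7
```

Run:
```python
from m import *
p,d=snap('top')
p2,d2=snap('scene')
cv2.imwrite('pics/s3.png',cv2.resize(p2[90:260,120:460,::-1],None,fx=2.2,fy=2.2))
W=cloud('top',d)
for n,c,h in(('slim',(.426,-.317),.137),('sq',(.511,-.31),.127),('wide',(.597,-.303),.117)):
    m=(np.hypot(W[...,0]-c[0],W[...,1]-c[1])<.04)&(abs(W[...,2]-h)<.007); print(n,m.sum() and rim(W,m))
print(status.read_state()['tool_pos'])
```

```text
slim [ 4.263e-01 -3.185e-01  1.640e-02  1.366e-01  4.267e-01 -3.176e-01
  1.940e+02]
sq [ 5.102e-01 -3.072e-01  1.950e-02  1.271e-01  5.108e-01 -3.063e-01
  2.590e+02]
wide [ 5.941e-01 -3.021e-01  2.090e-02  1.170e-01  5.941e-01 -3.016e-01
  2.980e+02]
[ 0.53848671 -0.02457437  0.10612855]
```

View pics/s3.png

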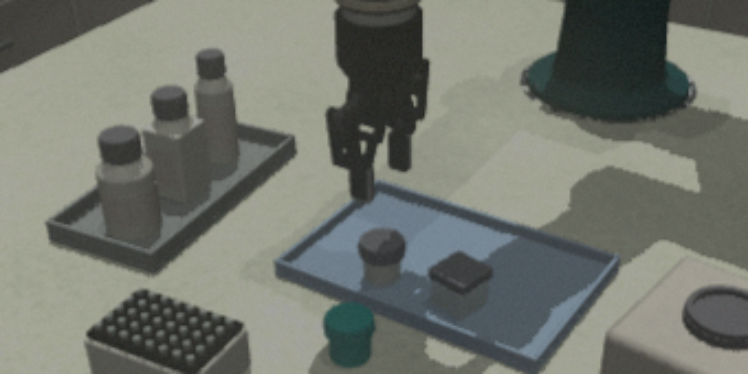

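The picture shows all three bottles upright in the tray and the gripper above the pot at (380,245). I grip the pot.

Request:
move_arm --deltas '[[[0, 0, 0], [0, 0, -0.25], -0.4], [[0, 0, 0], [0, 0, -0.5], -0.4], [[0, 0, 0], [0, 0, -0.7], -0.4], [[0, 0, 0], [0, 0, -0.8], -0.4], [[0, 0, 0], [0, 0, -0.8], -0.4], [[0, 0, 0], [0, 0, -0.8], -0.2], [[0, 0, 0], [0, 0, -0.8], 0.0], [[0, 0, 0], [0, 0, -0.8], 0.3], [[0, 0, 0], [0, 0, -0.8], 0.5], [[0, 0, 0], [0, 0, -0.8], 0.5], [[0, 0, 0], [0, 0, -0.8], 0.5], [[0, 0, 0], [0, 0, -0.8], 0.5]]' --grip_force 30

```text
time: 28.62
tool_pos: [0.5395, -0.024, 0.0268]
tcp_rot: [2.22, 2.22, 0.002]
wrist_force: [-1.2, 0.1, 6.1]
width: 0.503
```

Request:
move_arm --deltas '[[[0, 0, 0], [0, 0, 0.1], 0.5], [[0, 0, 0], [0, 0, 0.3], 0.5], [[0, 0, 0], [0, 0, 0.6], 0.5], [[0, 0, 0], [0, 0, 0.9], 0.5], [[0, 0, 0], [0, 0, 1], 0.5], [[0, 0, 0], [0, 0, 1], 0.5]]'

```text
time: 29.38
tool_pos: [0.5386, -0.0238, 0.1258]
tcp_rot: [2.221, 2.22, 0.001]
wrist_force: [-0.0, 0.3, -0.4]
width: 0.503
```

Request:
move_arm --deltas '[[[0, 0, 0], [-0.04, 0.15, 0], 0.5], [[0, 0, 0], [-0.08, 0.45, 0], 0.5], [[0, 0, 0], [-0.08, 0.75, 0], 0.5], [[0, 0, 0], [-0.08, 1, 0], 0.5]]'

```text
time: 29.88
tool_pos: [0.5284, 0.0779, 0.1234]
tcp_rot: [-2.22, -2.22, 0.004]
wrist_force: [0.6, -0.1, -1.1]
width: 0.501
```

Request:
move_arm --deltas '[[[0, 0, 0], [-0.04, 0.25, 0], 0.5], [[0, 0, 0], [-0.08, 0.5, 0], 0.5], [[0, 0, 0], [-0.08, 0.75, 0], 0.5], [[0, 0, 0], [-0.08, 1, 0], 0.5]]'

```text
time: 30.38
tool_pos: [0.5202, 0.1775, 0.1233]
tcp_rot: [-2.22, -2.22, 0.005]
wrist_force: [-0.2, -0.0, -0.8]
width: 0.5
```

Request:
move_arm --deltas '[[[0, 0, 0], [-0.04, 0.25, 0], 0.5], [[0, 0, 0], [-0.08, 0.5, 0], 0.5], [[0, 0, 0], [-0.08, 0.75, 0], 0.5], [[0, 0, 0], [-0.08, 1, 0], 0.5]]'

```text
time: 30.88
tool_pos: [0.5122, 0.2772, 0.1233]
tcp_rot: [-2.22, -2.221, 0.005]
wrist_force: [-0.1, 0.7, -0.5]
width: 0.504
```

Request:
move_arm --deltas '[[[0, 0, 0], [0, 0.15, 0], 0.5], [[0, 0, 0], [0, 0.24, 0], 0.5], [[0, 0, 0], [0, 0.24, 0], 0.5], [[0, 0, 0], [0, 0.24, 0], 0.5]]'

```text
time: 31.38
tool_pos: [0.5141, 0.2995, 0.1251]
tcp_rot: [2.222, 2.221, -0.001]
wrist_force: [-0.1, 0.9, -0.5]
width: 0.504
```

Run:
```python
from m import *
p2,d2=snap('scene')
cv2.imwrite('pics/s4.png',cv2.resize(p2[130:300,350:550,::-1],None,fx=3.5,fy=3.5))
print(status.read_state()['tool_pos'])
```

```text
[0.5142226  0.29946391 0.12519588]
```

View pics/s4.png

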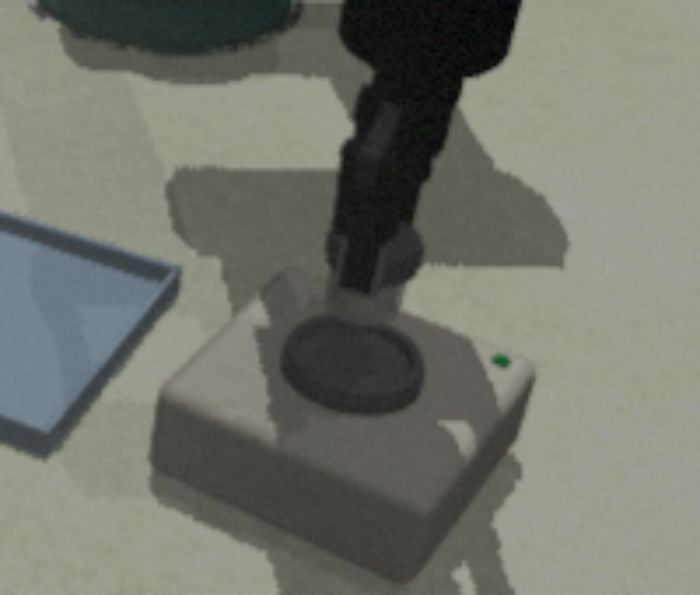

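Run:
```python
from m import *
c=camera_info('scene')
for X in ((.5142,.2995,.147),(.5142,.2995,.134),(.5145,.3004,.076),(.5145,.3004,.07)):
    x=np.array(c['K'])@(np.array(c['R'])@np.array(X)+c['t']); x/=x[2]; print((x[:2]-[350,130])*3.5)
```

```text
[378.38781398 231.85307471]
[373.52173453 253.38419303]
[354.38976863 345.71763043]
[352.33394714 354.78341095]
```

Projection agrees with the picture: pot and holder line up. I lower it.

Request:
move_arm --deltas '[[[0, 0, 0], [0, 0, -0.1], 0.5], [[0, 0, 0], [0, 0, -0.2], 0.5], [[0, 0, 0], [0, 0, -0.27], 0.5], [[0, 0, 0], [0, 0, -0.31], 0.5], [[0, 0, 0], [0, 0, -0.33], 0.5], [[0, 0, 0], [0, 0, -0.34], 0.5], [[0, 0, 0], [0, 0, -0.34], 0.5]]'

```text
time: 32.3
tool_pos: [0.5145, 0.3004, 0.0918]
tcp_rot: [2.222, 2.221, 0.001]
wrist_force: [-1.4, -0.7, 2.2]
width: 0.507
```

Request:
move_arm --deltas '[[[0, 0, 0], [0, 0, 0], 0.2], [[0, 0, 0], [0, 0, 0], 0.0], [[0, 0, 0], [0, 0, 0], -0.4], [[0, 0, 0], [0, 0, 0], -0.4], [[0, 0, 0], [0, 0, 0], -0.4], [[0, 0, 0], [0, 0, 0.2], -0.4], [[0, 0, 0], [0, 0, 0.5], -0.4], [[0, 0, 0], [0, 0, 0.8], -0.4], [[0, 0, 0], [0, 0, 1], -0.4], [[0, 0, 0], [0, 0, 1], -0.4]]'

```text
time: 33.55
tool_pos: [0.5158, 0.301, 0.1943]
tcp_rot: [2.221, 2.22, 0.008]
wrist_force: [0.2, 0.3, -0.2]
width: 0.698
```

Request:
move_arm --deltas '[[[0, 0, 0], [0, -0.5, 0], -0.2], [[0, 0, 0], [-0.2, -1, 0.1], -0.2], [[0, 0, 0], [-0.2, -1, 0.1], -0.2]]'

```text
time: 33.92
tool_pos: [0.4926, 0.1975, 0.2002]
tcp_rot: [-2.225, -2.217, 0.004]
wrist_force: [0.2, 0.6, -0.2]
width: 0.604
```

Request:
move_arm --deltas '[[[0, 0, 0], [0, -0.5, 0], -0.2], [[0, 0, 0], [-0.2, -1, 0.1], -0.2], [[0, 0, 0], [-0.2, -1, 0.1], -0.2]]'

```text
time: 34.3
tool_pos: [0.4736, 0.0985, 0.2108]
tcp_rot: [-2.225, -2.217, 0.001]
wrist_force: [1.6, 0.7, 0.0]
width: 0.602
```

Run:
```python
from m import *
p,d=snap('top'); snap('scene')
W=cloud('top',d)
for n,c,h in(('pot',(.5145,.3004),.114),):
    m=(np.hypot(W[...,0]-c[0],W[...,1]-c[1])<.04)&(abs(W[...,2]-h)<.007); print(n,m.sum() and rim(W,m))
    m=(np.hypot(W[...,0]-c[0],W[...,1]-c[1])<.045)&(abs(W[...,2]-.077)<.0035); print('lip',m.sum() and rim(W,m))
print(status.read_state()['tool_pos'])
cv2.imwrite('pics/t5.png',cv2.resize(p[190:290,90:210,::-1],None,fx=5,fy=5))
```

```text
pot [5.134e-01 3.004e-01 2.320e-02 1.139e-01 5.175e-01 3.029e-01 2.670e+02]
lip [5.155e-01 3.012e-01 3.500e-02 7.570e-02 5.344e-01 3.002e-01 1.430e+02]
[0.47440648 0.10062316 0.21075311]
```

View pics/t5.png

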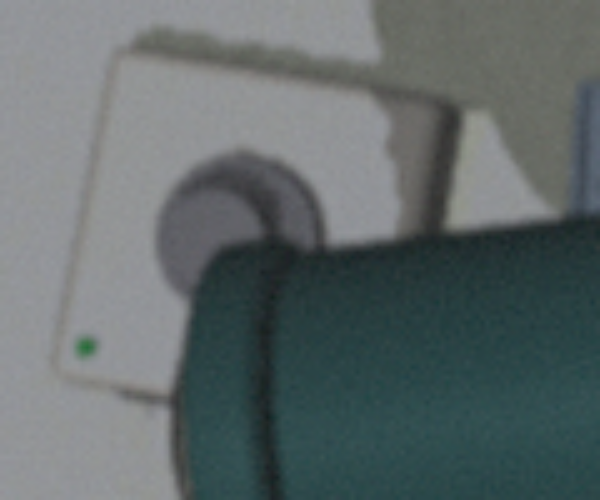

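The pot lid is at z=0.114, so its base is at 0.070, and it is centred in the holder to about 2 mm. The top crop shows it inside the lip at (215,235). Now I return the bottles, slim first.

Request:
move_arm --deltas '[[[0, 0, 0], [-0.2, -0.5, 0], -0.2], [[0, 0, 0], [-0.48, -1, 0], -0.2], [[0, 0, 0], [-0.48, -1, 0], -0.2]]'

```text
time: 34.78
tool_pos: [0.4253, -0.0008, 0.2105]
tcp_rot: [-2.224, -2.218, 0.002]
wrist_force: [1.0, 0.4, 0.5]
width: 0.603
```

Request:
move_arm --deltas '[[[0, 0, 0], [0, -0.5, 0], -0.2], [[0, 0, 0], [0, -1, 0], -0.2], [[0, 0, 0], [0, -1, 0], -0.2]]'

```text
time: 35.15
tool_pos: [0.4276, -0.1009, 0.2111]
tcp_rot: [2.225, 2.218, 0.0]
wrist_force: [-1.2, 0.5, 0.9]
width: 0.603
```

Request:
move_arm --deltas '[[[0, 0, 0], [0, -0.5, 0], -0.2], [[0, 0, 0], [0, -1, 0], -0.2], [[0, 0, 0], [0, -1, 0], -0.2]]'

```text
time: 35.52
tool_pos: [0.4277, -0.2005, 0.211]
tcp_rot: [-2.224, -2.219, -0.001]
wrist_force: [-1.0, 1.1, 0.0]
width: 0.602
```

Request:
move_arm --deltas '[[[0, 0, 0], [0, -0.5, 0], -0.2], [[0, 0, 0], [0, -1, 0], -0.2], [[0, 0, 0], [0, -1.0, 0], -0.2], [[0, 0, 0], [0, -1.0, 0], -0.2]]'

```text
time: 36.02
tool_pos: [0.427, -0.2976, 0.2106]
tcp_rot: [-2.219, -2.221, -0.002]
wrist_force: [1.1, 0.6, 0.3]
width: 0.603
```

Request:
move_arm --deltas '[[[0, 0, 0], [0, -0.2, 0], -0.2], [[0, 0, 0], [0, -0.2, -0.2], -0.2], [[0, 0, 0], [0, -0.2, -0.5], -0.2], [[0, 0, 0], [0, -0.2, -0.8], -0.2], [[0, 0, 0], [0, -0.2, -0.95], -0.2], [[0, 0, 0], [0, -0.2, -0.95], -0.2], [[0, 0, 0], [0, -0.2, -0.95], 0.0], [[0, 0, 0], [0, -0.2, -0.95], 0.4], [[0, 0, 0], [0, -0.2, -0.95], 0.8], [[0, 0, 0], [0, -0.2, -0.95], 0.8], [[0, 0, 0], [0, -0.2, -0.95], 0.8], [[0, 0, 0], [0, -0.2, -0.95], 0.8]]' --grip_force 40

```text
time: 37.52
tool_pos: [0.4273, -0.3207, 0.118]
tcp_rot: [2.22, 2.219, 0.0]
wrist_force: [-1.1, 0.8, 5.8]
width: 0.331
```

Request:
move_arm --deltas '[[[0, 0, 0], [0, 0, 0.1], 0.8], [[0, 0, 0], [0, 0, 0.3], 0.8], [[0, 0, 0], [0, 0, 0.5], 0.8], [[0, 0, 0], [0, 0, 0.7], 0.8], [[0, 0, 0], [0, 0, 0.8], 0.8], [[0, 0, 0], [0, 0, 0.8], 0.8]]'

```text
time: 38.28
tool_pos: [0.4265, -0.3201, 0.1969]
tcp_rot: [2.221, 2.22, 0.0]
wrist_force: [0.2, -0.6, -2.5]
width: 0.335
```

Request:
move_arm --deltas '[[[0, 0, 0], [0, 0.15, 0], 0.8], [[0, 0, 0], [0, 0.45, 0], 0.8], [[0, 0, 0], [0, 0.75, 0], 0.8], [[0, 0, 0], [0, 1, 0], 0.8]]'

```text
time: 38.78
tool_pos: [0.4251, -0.2174, 0.1948]
tcp_rot: [-2.219, -2.219, 0.0]
wrist_force: [0.4, 0.8, -1.2]
width: 0.333
```

Request:
move_arm --deltas '[[[0, 0, 0], [0, 0.25, 0], 0.8], [[0, 0, 0], [0.05, 0.5, 0], 0.8], [[0, 0, 0], [0.1, 0.75, 0], 0.8], [[0, 0, 0], [0.15, 1, 0], 0.8]]'

```text
time: 39.28
tool_pos: [0.4401, -0.1179, 0.195]
tcp_rot: [-2.22, -2.22, 0.001]
wrist_force: [0.7, 0.4, -2.2]
width: 0.331
```

Request:
move_arm --deltas '[[[0, 0, 0], [0, 0.25, 0], 0.8], [[0, 0, 0], [0.05, 0.5, 0], 0.8], [[0, 0, 0], [0.1, 0.75, 0], 0.8], [[0, 0, 0], [0.2, 1, 0], 0.8]]'

```text
time: 39.78
tool_pos: [0.4597, -0.0182, 0.1949]
tcp_rot: [-2.22, -2.22, 0.002]
wrist_force: [-0.1, 0.4, -2.1]
width: 0.331
```

Request:
move_arm --deltas '[[[0, 0, 0], [0, 0.25, 0], 0.8], [[0, 0, 0], [0, 0.5, 0], 0.8], [[0, 0, 0], [0, 0.75, 0], 0.8], [[0, 0, 0], [0, 1, 0], 0.8]]'

```text
time: 40.28
tool_pos: [0.4595, 0.0815, 0.1949]
tcp_rot: [-2.22, -2.22, 0.003]
wrist_force: [0.6, 0.3, -2.4]
width: 0.33
```

Request:
move_arm --deltas '[[[0, 0, 0], [0, 0.2, 0], 0.8], [[0, 0, 0], [0, 0.31, 0], 0.8], [[0, 0, 0], [0, 0.31, 0], 0.8], [[0, 0, 0], [0, 0.31, -0.25], 0.8], [[0, 0, 0], [0, 0.31, -0.5], 0.8], [[0, 0, 0], [0, 0.31, -0.65], 0.8], [[0, 0, 0], [0, 0.31, -0.72], 0.8], [[0, 0, 0], [0, 0.31, -0.77], 0.8], [[0, 0, 0], [0, 0.31, -0.79], 0.8], [[0, 0, 0], [0, 0.31, -0.79], 0.8]]'

```text
time: 41.52
tool_pos: [0.4619, 0.1113, 0.1181]
tcp_rot: [2.221, 2.22, 0.002]
wrist_force: [0.1, 0.6, 0.1]
width: 0.337
```

Request:
move_arm --deltas '[[[0, 0, 0], [0, 0, -0.01], 0.8], [[0, 0, 0], [0, 0, -0.02], 0.8], [[0, 0, 0], [0, 0, -0.02], 0.4], [[0, 0, 0], [0, 0, -0.02], 0.2], [[0, 0, 0], [0, 0, -0.02], -0.2], [[0, 0, 0], [0, 0, -0.02], -0.2], [[0, 0, 0], [0, 0, -0.02], -0.2], [[0, 0, 0], [0, 0, 0.1], -0.2], [[0, 0, 0], [0, 0, 0.3], -0.2], [[0, 0, 0], [0, 0, 0.6], -0.2], [[0, 0, 0], [0, 0, 0.8], -0.2]]'

```text
time: 42.9
tool_pos: [0.462, 0.1113, 0.1996]
tcp_rot: [2.221, 2.22, 0.003]
wrist_force: [0.5, -0.5, -0.3]
width: 0.604
```

Request:
move_arm --deltas '[[[0, 0, 0], [0, -0.5, 0], -0.3], [[0, 0, 0], [0, -1, 0], -0.3], [[0, 0, 0], [0, -1, 0], -0.3]]'

```text
time: 43.28
tool_pos: [0.4615, 0.0086, 0.1983]
tcp_rot: [2.226, 2.215, 0.001]
wrist_force: [0.6, 1.0, -0.0]
width: 0.648
```

Request:
move_arm --deltas '[[[0, 0, 0], [0.2, -0.5, 0], -0.3], [[0, 0, 0], [0.3, -1, 0], -0.3], [[0, 0, 0], [0.3, -1, 0], -0.3]]'

```text
time: 43.65
tool_pos: [0.4922, -0.0907, 0.198]
tcp_rot: [2.225, 2.216, 0.001]
wrist_force: [0.5, 1.4, 0.3]
width: 0.65
```

Request:
move_arm --deltas '[[[0, 0, 0], [0.1, -0.5, 0], -0.3], [[0, 0, 0], [0.2, -1, 0], -0.3], [[0, 0, 0], [0.2, -1, 0], -0.3]]'

```text
time: 44.02
tool_pos: [0.5121, -0.1899, 0.1977]
tcp_rot: [2.224, 2.218, 0.001]
wrist_force: [-0.2, 0.8, -0.3]
width: 0.651
```

Request:
move_arm --deltas '[[[0, 0, 0], [0, -0.5, 0], -0.3], [[0, 0, 0], [0, -1, 0], -0.3], [[0, 0, 0], [0, -1, 0], -0.3], [[0, 0, 0], [0, -1, 0], -0.3]]'

```text
time: 44.52
tool_pos: [0.5113, -0.2869, 0.1971]
tcp_rot: [-2.22, -2.221, -0.001]
wrist_force: [-0.4, 0.7, -0.9]
width: 0.651
```

Request:
move_arm --deltas '[[[0, 0, 0], [0, -0.2, 0], -0.3], [[0, 0, 0], [0, -0.2, -0.2], -0.3], [[0, 0, 0], [0, -0.2, -0.5], -0.3], [[0, 0, 0], [0, -0.2, -0.8], -0.3], [[0, 0, 0], [0, -0.2, -0.92], -0.3], [[0, 0, 0], [0, -0.2, -0.92], -0.3], [[0, 0, 0], [0, -0.2, -0.92], 0.0], [[0, 0, 0], [0, -0.2, -0.92], 0.4], [[0, 0, 0], [0, -0.2, -0.92], 0.7], [[0, 0, 0], [0, -0.2, -0.92], 0.7], [[0, 0, 0], [0, -0.2, -0.92], 0.7], [[0, 0, 0], [0, -0.2, -0.92], 0.7]]'

```text
time: 46.02
tool_pos: [0.5122, -0.3096, 0.107]
tcp_rot: [2.22, 2.219, 0.001]
wrist_force: [-0.7, -0.6, 6.1]
width: 0.404
```

Request:
move_arm --deltas '[[[0, 0, 0], [0, 0, 0.1], 0.7], [[0, 0, 0], [0, 0, 0.3], 0.7], [[0, 0, 0], [0, 0, 0.5], 0.7], [[0, 0, 0], [0, 0, 0.7], 0.7], [[0, 0, 0], [0, 0, 0.8], 0.7], [[0, 0, 0], [0, 0, 0.8], 0.7]]'

```text
time: 46.78
tool_pos: [0.5119, -0.3093, 0.1868]
tcp_rot: [2.22, 2.219, 0.001]
wrist_force: [-0.5, -0.2, -2.7]
width: 0.402
```

Request:
move_arm --deltas '[[[0, 0, 0], [0, 0.15, 0], 0.7], [[0, 0, 0], [0, 0.45, 0], 0.7], [[0, 0, 0], [0, 0.75, 0], 0.7], [[0, 0, 0], [0, 1, 0], 0.7]]'

```text
time: 47.28
tool_pos: [0.5101, -0.2064, 0.1838]
tcp_rot: [-2.219, -2.219, 0.001]
wrist_force: [0.4, 0.4, -2.5]
width: 0.403
```

Request:
move_arm --deltas '[[[0, 0, 0], [-0.05, 0.25, 0], 0.7], [[0, 0, 0], [-0.1, 0.5, 0], 0.7], [[0, 0, 0], [-0.2, 0.75, 0], 0.7], [[0, 0, 0], [-0.25, 1, 0], 0.7]]'

```text
time: 47.78
tool_pos: [0.4845, -0.1068, 0.1838]
tcp_rot: [-2.22, -2.219, 0.002]
wrist_force: [0.4, 0.3, -1.3]
width: 0.406
```

Request:
move_arm --deltas '[[[0, 0, 0], [-0.05, 0.25, 0], 0.7], [[0, 0, 0], [-0.1, 0.5, 0], 0.7], [[0, 0, 0], [-0.2, 0.75, 0], 0.7], [[0, 0, 0], [-0.27, 1, 0], 0.7]]'

```text
time: 48.28
tool_pos: [0.4574, -0.0072, 0.1839]
tcp_rot: [-2.22, -2.22, 0.002]
wrist_force: [-0.4, 0.2, -1.8]
width: 0.404
```

Request:
move_arm --deltas '[[[0, 0, 0], [0, 0.2, 0], 0.7], [[0, 0, 0], [0, 0.35, 0], 0.7], [[0, 0, 0], [0, 0.35, 0], 0.7], [[0, 0, 0], [0, 0.35, -0.25], 0.7], [[0, 0, 0], [0, 0.35, -0.5], 0.7], [[0, 0, 0], [0, 0.35, -0.65], 0.7], [[0, 0, 0], [0, 0.35, -0.72], 0.7], [[0, 0, 0], [0, 0.35, -0.77], 0.7], [[0, 0, 0], [0, 0.35, -0.79], 0.7], [[0, 0, 0], [0, 0.35, -0.79], 0.7]]'

```text
time: 49.52
tool_pos: [0.4599, 0.0262, 0.107]
tcp_rot: [2.221, 2.22, 0.002]
wrist_force: [-0.4, -0.8, 0.0]
width: 0.405
```

Request:
move_arm --deltas '[[[0, 0, 0], [0, 0, -0.01], 0.7], [[0, 0, 0], [0, 0, -0.02], 0.7], [[0, 0, 0], [0, 0, -0.02], 0.3], [[0, 0, 0], [0, 0, -0.02], 0.1], [[0, 0, 0], [0, 0, -0.02], -0.3], [[0, 0, 0], [0, 0, -0.02], -0.3], [[0, 0, 0], [0, 0, -0.02], -0.3], [[0, 0, 0], [0, 0, 0.1], -0.3], [[0, 0, 0], [0, 0, 0.3], -0.3], [[0, 0, 0], [0, 0, 0.6], -0.3], [[0, 0, 0], [0, 0, 0.8], -0.3]]'

```text
time: 50.9
tool_pos: [0.4601, 0.0262, 0.1886]
tcp_rot: [2.221, 2.22, 0.003]
wrist_force: [0.5, -0.2, -0.6]
width: 0.65
```

Request:
move_arm --deltas '[[[0, 0, 0], [0.1, -0.5, 0], -0.4], [[0, 0, 0], [0.4, -1, 0], -0.4], [[0, 0, 0], [0.4, -1, 0], -0.4]]'

```text
time: 51.28
tool_pos: [0.5012, -0.0768, 0.1876]
tcp_rot: [2.224, 2.215, 0.001]
wrist_force: [-0.7, 1.1, 0.4]
width: 0.701
```

Request:
move_arm --deltas '[[[0, 0, 0], [0.25, -0.5, 0], -0.4], [[0, 0, 0], [0.5, -1, 0], -0.4], [[0, 0, 0], [0.5, -1, 0], -0.4]]'

```text
time: 51.65
tool_pos: [0.5504, -0.176, 0.1867]
tcp_rot: [2.224, 2.217, 0.0]
wrist_force: [-0.4, 0.2, 0.0]
width: 0.701
```

Request:
move_arm --deltas '[[[0, 0, 0], [0.25, -0.5, 0], -0.4], [[0, 0, 0], [0.44, -1, 0], -0.4], [[0, 0, 0], [0.44, -1, 0], -0.4], [[0, 0, 0], [0.44, -1, 0], -0.4]]'

```text
time: 52.15
tool_pos: [0.5926, -0.2722, 0.1861]
tcp_rot: [-2.22, -2.22, -0.0]
wrist_force: [0.5, 0.2, 0.6]
width: 0.703
```

Request:
move_arm --deltas '[[[0, 0, 0], [0.02, -0.28, 0], -0.4], [[0, 0, 0], [0.02, -0.28, -0.2], -0.4], [[0, 0, 0], [0.02, -0.28, -0.5], -0.4], [[0, 0, 0], [0.02, -0.28, -0.8], -0.4], [[0, 0, 0], [0.02, -0.28, -0.91], -0.4], [[0, 0, 0], [0.02, -0.28, -0.91], -0.4], [[0, 0, 0], [0.02, -0.28, -0.91], 0.0], [[0, 0, 0], [0.02, -0.28, -0.91], 0.3], [[0, 0, 0], [0.02, -0.28, -0.91], 0.6], [[0, 0, 0], [0.02, -0.28, -0.91], 0.6], [[0, 0, 0], [0.02, -0.28, -0.91], 0.6], [[0, 0, 0], [0.02, -0.28, -0.91], 0.6]]'

```text
time: 53.65
tool_pos: [0.5963, -0.3025, 0.0971]
tcp_rot: [2.22, 2.219, 0.001]
wrist_force: [-0.3, 0.3, 5.5]
width: 0.452
```

Request:
move_arm --deltas '[[[0, 0, 0], [0, 0, 0.1], 0.6], [[0, 0, 0], [0, 0, 0.3], 0.6], [[0, 0, 0], [0, 0, 0.5], 0.6], [[0, 0, 0], [0, 0, 0.7], 0.6], [[0, 0, 0], [0, 0, 0.8], 0.6], [[0, 0, 0], [0, 0, 0.8], 0.6]]'

```text
time: 54.4
tool_pos: [0.596, -0.3022, 0.177]
tcp_rot: [2.22, 2.219, 0.001]
wrist_force: [-0.2, 0.4, -2.8]
width: 0.45
```

Request:
move_arm --deltas '[[[0, 0, 0], [-0.1, 0.15, 0], 0.6], [[0, 0, 0], [-0.25, 0.4, 0], 0.6], [[0, 0, 0], [-0.4, 0.7, 0], 0.6], [[0, 0, 0], [-0.55, 1, 0], 0.6]]'

```text
time: 54.9
tool_pos: [0.538, -0.1997, 0.1736]
tcp_rot: [-2.22, -2.219, 0.001]
wrist_force: [0.2, 0.3, -1.2]
width: 0.452
```

Request:
move_arm --deltas '[[[0, 0, 0], [-0.15, 0.3, 0], 0.6], [[0, 0, 0], [-0.3, 0.6, 0], 0.6], [[0, 0, 0], [-0.45, 0.85, 0], 0.6], [[0, 0, 0], [-0.55, 1, 0], 0.6]]'

```text
time: 55.4
tool_pos: [0.4828, -0.0999, 0.174]
tcp_rot: [-2.219, -2.22, 0.002]
wrist_force: [0.3, -0.9, -2.7]
width: 0.451
```

Request:
move_arm --deltas '[[[0, 0, 0], [-0.1, 0.2, 0], 0.6], [[0, 0, 0], [-0.2, 0.36, 0], 0.6], [[0, 0, 0], [-0.26, 0.43, 0], 0.6], [[0, 0, 0], [-0.26, 0.43, 0], 0.6], [[0, 0, 0], [-0.26, 0.43, -0.25], 0.6], [[0, 0, 0], [-0.26, 0.43, -0.5], 0.6], [[0, 0, 0], [-0.26, 0.43, -0.65], 0.6], [[0, 0, 0], [-0.26, 0.43, -0.72], 0.6], [[0, 0, 0], [-0.26, 0.43, -0.77], 0.6], [[0, 0, 0], [-0.26, 0.43, -0.79], 0.6], [[0, 0, 0], [-0.26, 0.43, -0.79], 0.6]]'

```text
time: 56.78
tool_pos: [0.4599, -0.059, 0.0971]
tcp_rot: [2.221, 2.22, 0.001]
wrist_force: [-0.6, -0.5, 0.0]
width: 0.452
```

Release, retreat up and off to the tray side, then check everything.

Request:
move_arm --deltas '[[[0, 0, 0], [0, 0, -0.01], 0.6], [[0, 0, 0], [0, 0, -0.02], 0.6], [[0, 0, 0], [0, 0, -0.02], 0.2], [[0, 0, 0], [0, 0, -0.02], 0.0], [[0, 0, 0], [0, 0, -0.02], -0.4], [[0, 0, 0], [0, 0, -0.02], -0.4], [[0, 0, 0], [0, 0, -0.02], -0.4], [[0, 0, 0], [0, 0, 0.1], -0.4], [[0, 0, 0], [0, 0, 0.3], -0.4], [[0, 0, 0], [0, 0, 0.6], -0.4], [[0, 0, 0], [0, 0, 1], -0.4]]'

```text
time: 58.15
tool_pos: [0.4585, -0.0587, 0.1971]
tcp_rot: [-2.221, -2.22, 0.001]
wrist_force: [2.0, -0.3, 0.2]
width: 0.701
```

Request:
move_arm --deltas '[[[0, 0, 0], [0, -0.5, 0], -0.4], [[0, 0, 0], [0, -1, 0], -0.4]]'

```text
time: 58.4
tool_pos: [0.4602, -0.1598, 0.1985]
tcp_rot: [2.217, 2.221, 0.002]
wrist_force: [-0.2, -0.1, -0.2]
width: 0.699
```

Request:
move_arm --deltas '[[[0, 0, 0], [0, -0.5, 0], -0.4], [[0, 0, 0], [0, -1, 0], -0.4], [[0, 0, 0], [0, -1, 0], -0.4], [[0, 0, 0], [0, -1, 0], -0.4]]'

```text
time: 58.9
tool_pos: [0.4591, -0.2586, 0.1966]
tcp_rot: [-2.222, -2.22, -0.001]
wrist_force: [0.7, 0.8, -0.3]
width: 0.701
```

Run:
```python
from m import *
p,d=snap('top'); p2,_=snap('scene','s6.png')
W=cloud('top',d)
for n,c,h in(('slim',(.4612,.1127),.137),('sq',(.4582,.0274),.127),('wide',(.4594,-.0582),.117),('pot',(.5145,.3004),.114),('jar',(.5386,.0626),.047)):
    m=(np.hypot(W[...,0]-c[0],W[...,1]-c[1])<.04)&(abs(W[...,2]-h)<.006)
    r=rim(W,m); print(n,r,'shift mm',np.round((r[:2]-c)*1000,1))
for n,c,lo,hi in(('tip',(.7516,-.1126),.045,.07),('mouse',(.7353,.1272),.01,.04)):
    m=(np.hypot(W[...,0]-c[0],W[...,1]-c[1])<.09)&(W[...,2]>lo)&(W[...,2]<hi); print(n,cv2.minAreaRect(W[m][:,:2].astype(np.float32))[0])
print(status.read_state()['time'],status.read_state()['tool_pos'])
```

```text
slim [4.612e-01 1.136e-01 1.610e-02 1.370e-01 4.611e-01 1.128e-01 1.840e+02] shift mm [0.  0.9]
sq [4.585e-01 2.830e-02 1.880e-02 1.268e-01 4.587e-01 2.800e-02 2.510e+02] shift mm [0.3 0.9]
wide [ 4.578e-01 -6.000e-02  2.070e-02  1.168e-01  4.587e-01 -6.000e-02
  3.010e+02] shift mm [-1.6 -1.8]
pot [5.129e-01 3.000e-01 2.330e-02 1.139e-01 5.128e-01 2.989e-01 3.630e+02] shift mm [-1.6 -0.4]
jar [5.387e-01 6.270e-02 3.000e-02 4.700e-02 5.386e-01 6.220e-02 3.890e+02] shift mm [0.1 0.1]
tip (0.7519158124923706, -0.11231276392936707)
mouse (0.735352098941803, 0.1269482672214508)
59.0 [ 0.45919859 -0.25770765  0.1964127 ]
```

View pics/s6.png

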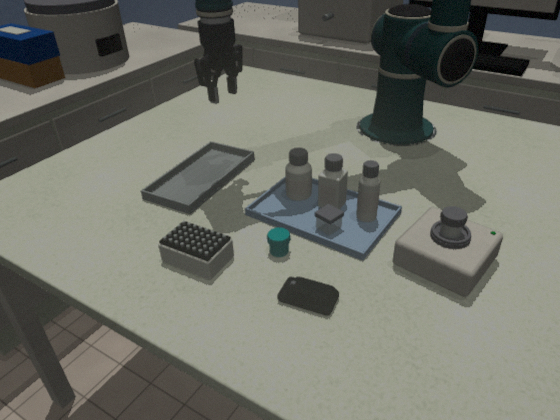

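The picture shows the bottles back at (298,175), (333,185) and (369,192), all upright. The pot is in the holder at (453,225), and the gripper is clear of everything. I hand in the job.

```bash
python3 -c "
from workcell import order; print(order.finish_job())"
```

```text
the job is handed in; nothing more can be done
None
```

I moved the three bottles into the steel tray, stood the grey-lidded pot in the mixer's holder, put each bottle back on its spot, and handed the job in at about 59 s of 136 s.

My last top-camera check before handing in showed:
- **Bottles:** all three upright, within 0.9 mm (slim), 1 mm (square) and 2.4 mm (wide) of where they started.
- **Pot:** about 1.7 mm from the holder's centre, with its base at 70 mm.
- **Left alone:** the jar, tip box and mouse shifted less than 1 mm, which is camera noise.
- **Gripper:** clear of everything.

None of these checks failed or disagreed. The hand-in reports no verdict, so I can't confirm how it was judged.

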